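# Nest the graded storage boxes on the supply cart

### The job

Clear space on the cart by nesting the three storage boxes, largest first: leaving the blue one where it stands, put the yellow one into it, and only then put the red one into the yellow one. Set each box down inside rather than dropping it, so that it stands upright with its floor flat on the floor of the next, and do not shift the mug, pencil case, acrylic cube or clip dispenser that stand among them.

Things in the scene. Friction and masses are not known exactly. Their poses are not given: they have to be found in the camera images.
- large_box: The largest, blue lacquered plywood box, empty, open on top: outside 180 (x axis) x 130 (y axis) x 60 high; plain upright walls 8 thick, to be pinched from above; floor 6 thick; inside 164 x 114. Origin: centre of its underside, z up; half a turn about z looks the same. Loose, about 0.27 kg; it stays where it is. Yellow fits it with 5 to spare a side.
- medium_box: The middle, yellow lacquered plywood box, empty, open on top: outside 154 (x axis) x 104 (y axis) x 85 high; plain upright walls 8 thick, to be pinched from above; floor 6 thick; inside 138 x 88. Origin: centre of its underside, z up; half a turn about z looks the same. Loose, 0.18 to 0.37 kg. Nested in blue its rim stands 31 above the blue rim (fingers reaching less far down it stay clear of blue). Red fits it with 5 to spare a side.
- small_box: The smallest, red lacquered plywood box, empty, open on top: outside 128 (x axis) x 78 (y axis) x 110 high; plain upright walls 8 thick, to be pinched from above; floor 6 thick; inside 112 x 62. Origin: centre of its underside, z up; half a turn about z looks the same. Loose, 0.17 to 0.34 kg. Nested in yellow its rim stands 31 above the yellow rim.
- cup: White ceramic mug, 76 diameter, 85 high, handle on its y side; bystander, loose. Origin under its centre.
- pencil_case: Green plastic pencil case, 195 (x) x 72 (y) x 45 high, lying; bystander, loose. Origin under its centre.
- acrylic_cube: Clear acrylic cube, open at the top, 70 x 70 x 70; bystander, loose. Origin under its centre.
- clip_dispenser: Silver binder clip dispenser, 85 (x) x 60 (y) x 60 high with a dark round well on top; bystander, loose. Origin under its centre.
Not all that is in view belongs to the job. Of the things shaped like the large_box, the blue one is meant.

How it is judged:
By the outcome, as a careful person would: the job done as asked, in the order asked, and still so for the second after the job is handed in, with the robot touching nothing.
It also fails if it takes over 61 s, if anything falls off the work surface, if the arm or the gripper's body presses on something with over 40 N, if the wrist force passes 120 N, or if a joint passes its speed limit or range.

### The arm

A 7-joint arm with a two-finger parallel gripper is mounted at the origin on the work surface. World frame = base frame: x ahead of the robot, y to its left, z up, the work surface at z = 0. Lengths are in m, angles in rad, forces in N, time in s.
With the tool pointing down it reaches from about 0.35 to 0.9 m from the base axis. Payload 8.1 kg.
Tool frame: the origin (TCP) lies between the finger pads; the fingertips stand 25 mm ahead of it and the grasp point (between the pads) lies 6 mm ahead of it; z points along the fingers, y is the direction in which the jaws open and shut (so a half turn about z gives the same grasp; the last joint's range is limited). The gripper opens to 92 mm and grips with 3 to 60 N. Pads are 19 mm wide; open, the fingers measure 130 mm over their backs; the gripper's body (75 mm by 190 mm) begins 47 mm behind the grasp point.
Start: joints at [-1.453, 0.434, 0.025, 1.573, -0.012, 1.134, -0.075], TCP at [0.137, 0.61, 0.227] pointing down, gripper open.
Joint ranges: [-2.62, 2.62], [-0.44, 2.09], [-1.27, 1.32], [0.08, 2.57], [-1.32, 4.46], [0.12, 2], [-2.74, 2.74]. Speed limits (rad/s): [2.22, 2.22, 3.01, 3.01, 3.14, 3.14, 3.14].

### API

Orientations are given as a rotation vector (axis times angle).
In Python, from cell import * gives the robot as it stands.
- The arm moves only by the shell command python3 -m jog 'ROWS' [FORCE]. ROWS is JSON, one flat list of numbers, 5 for each row, row after row: the finger opening in mm, from 0 to 91.8, then the shift along the tool's x, y, z in units of 40 mm (1.0 is 40 mm), then the turn about the tool's z in units of 6 degrees (1.0 is 6 degrees). A call has 1 to 20 rows; each row shifts and turns the pose as measured when the row begins, along the tool's axes as they then stand; what a row does not reach is not made up. A row lasts 1/12 s, in which the tool goes at most 41.7 mm and 7.16 degrees, less where a joint would pass 70% of its speed; a pose out of reach is approached as far as the arm can. A call is refused whole if a number of a shift passes 1 or a number of a turn 1, either way. A call with a gripper value outside its range is refused whole. The fingers move at their own pace and stop on an object; FORCE is the grip in N (left out, the last holds). Time passes only in rows, so rows that do not move let the fingers close. It gives the time, the measured TCP pose, the force and the opening at its end, in the units of the state.
- observe(): the state, without advancing time (a new reading comes with each control period).
- get_image(name): name is "side" or "top"; returns the picture (400x640x3 uint8, red, green, blue); there is no depth.
- camera_params(name): a dict with "intrinsics" (3x3 intrinsics, pixels), "xyz" and "orientation" of the camera in the world. Camera axes: x right, y down, z forward; pixel columns grow to the right and rows downward; lengths in m; the calibration is good to about 2 mm. A picture is of the moment at which its call begins. camera_params takes no time and is no camera call.
- sign_off(): hands the job in, once; it reports no verdict.
The state is a dict: "clock": time; "joints": joint angles; "dq": joint speeds; "joint_efforts": joint torques, N m; "position": TCP position; "ee_rot": TCP orientation; "force": force on the tool from outside, world axes, zero at the start; "ft_torque": the same for the moment, N m; "width": opening from 0.0 (shut) to 1.0 (fully open).
Only numpy, scipy, OpenCV 4.12 (cv2) and the standard library are available. Lean on these libraries where they do the work, as an engineer would, in place of code of your own. Each camera call takes 0.05 s, during which the arm holds its last target. There are 200 camera calls.

## Working session

There is one attempt and no reset: what is moved stays moved. The work goes in short steps, Python scripts to look and compute and a shell command to move; the robot and the scene stay as the last step left them, time stands still between calls to the robot, and variables do not carry over. Pictures are saved under pics/ and viewed, about 8 in all and at most 12, crops included, and the job is handed in when it is done.

```bash
ls; mkdir -p pics; python3 - <<'E'
from cell import *
import cv2
print(observe())
for n in ("side","top"):
    print(n,camera_params(n)); cv2.imwrite(f"pics/{n}0.png",get_image(n)[:,:,::-1])
E
```

```text
pics
{'clock': 0.0, 'joints': array([-1.4526183 ,  0.43521208,  0.02495777,  1.57406724, -0.01158638,
        1.13401974, -0.07507198]), 'dq': array([ 0.00031844,  0.00034141, -0.00051979,  0.00243272,  0.00110082,
        0.00156334, -0.0018029 ]), 'joint_efforts': array([ 1.04469378e-03, -6.67875409e+01,  9.85780098e-01, -3.14443803e+01,
       -6.03010319e-02,  4.33949009e-02,  1.67436810e-04]), 'position': array([0.13680866, 0.60932608, 0.22586313]), 'ee_rot': array([-3.46124772e-01, -3.12244144e+00,  2.45277184e-03]), 'force': array([-0.35242593,  1.18454761,  0.52995899]), 'ft_torque': array([ 0.00033666, -0.03187383,  0.01743634]), 'width': 0.9986948206907451}
side {'intrinsics': array([[449.52378557,   0.        , 332.78299781],
       [  0.        , 449.52378557, 204.10162844],
       [  0.        ,   0.        ,   1.        ]]), 'xyz': array([-0.30891778, -0.75464214,  0.74888275]), 'orientation': array([-2.01458431,  0.82580173, -0.48234929])}
top {'intrinsics': array([[421.06846854,   0.        , 315.84594492],
       [  0.        , 421.06846854, 197.05438469],
       [  0.        ,   0.        ,   1.        ]]), 'xyz': array([ 0.3806207 , -0.00706227,  1.24603585]), 'orientation': array([-2.14925327,  2.19902722, -0.08102779])}
```

View pics/top0.png

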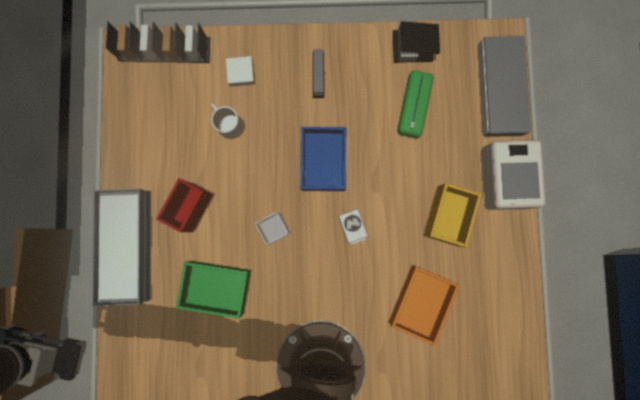

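View pics/side0.png

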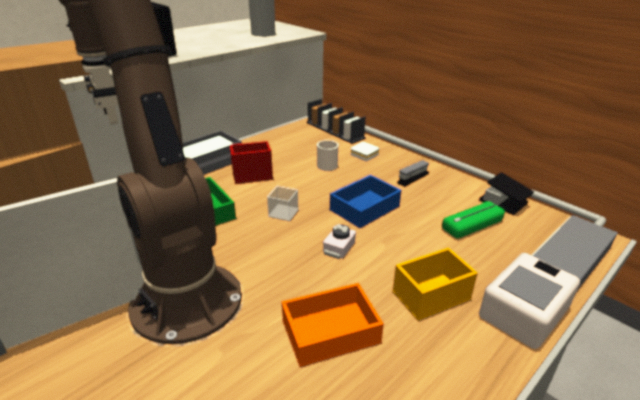

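The top view shows blue at (324,158), yellow at (455,214) and red at (184,205). The orange and green boxes are decoys. The mug is at (225,120), the cube at (272,228), the clip dispenser at (353,227) and the pencil case at (416,103). Next I measure the three boxes.

```bash
cat > h.py <<'E'
from cell import *
import cv2, numpy as np
from scipy.spatial.transform import Rotation as R
from scipy.optimize import minimize_scalar
HUE={'blue':(105,125),'yellow':(21,32),'red':(0,4)}
SZ={'blue':(.18,.13,.06),'yellow':(.154,.104,.085),'red':(.128,.078,.11)}
def cam(n):
    c=camera_params(n); return c['intrinsics'],c['xyz'],R.from_rotvec(c['orientation']).as_matrix()
def cast(n,uv,z):
    K,t,M=cam(n); uv=np.atleast_2d(uv).astype(float)
    d=(M@np.linalg.inv(K)@np.c_[uv,np.ones(len(uv))].T).T
    return t[:2]+d[:,:2]*((z-t[2])/d[:,2])[:,None]
def proj(n,P):
    K,t,M=cam(n); q=(K@M.T@(np.atleast_2d(P)-t).T).T; return q[:,:2]/q[:,2:]
def mask(im,col):
    h=cv2.cvtColor(im,cv2.COLOR_RGB2HSV); lo,hi=HUE[col]
    m=cv2.inRange(h,(lo,110,40),(hi,255,255))
    if col=='red': m|=cv2.inRange(h,(174,110,40),(180,255,255))
    return m
def box(col,im,n='top',z0=0.):
    """mixed-height silhouette: far sides at rim height, near sides at base height"""
    cs,_=cv2.findContours(mask(im,col),cv2.RETR_EXTERNAL,cv2.CHAIN_APPROX_NONE)
    c=max(cs,key=cv2.contourArea); uv=cv2.convexHull(c)[:,0].astype(float)
    uv+=.5*np.sign(uv-uv.mean(0)) # pixel half width
    L,W,H=SZ[col]; P0,P1=cast(n,uv,z0),cast(n,uv,z0+H); t=cam(n)[1][:2]
    def ext(a):
        r=[]
        for d in (np.array([np.cos(a),np.sin(a)]),np.array([-np.sin(a),np.cos(a)])):
            hi=[(P@d).max() for P in(P0,P1)]; lo=[(P@d).min() for P in(P0,P1)]
            # plane +d: outside of camera -> rim seen at its edge, else base
            b=hi[1] if hi[1]<=hi[0]and t@d<hi[1] else hi[0]
            a_=lo[1] if t@d>lo[1] else lo[0]
            r.append((a_,b))
        return r
    best=None
    for a0 in np.radians(np.arange(-90,90,.25)):
        e=ext(a0); A=(e[0][1]-e[0][0]),(e[1][1]-e[1][0])
        if A[0]<A[1]: continue
        s=abs(A[0]-L)+abs(A[1]-W); s=A[0]*A[1]
        if best is None or s<best[0]: best=(s,a0,e,A)
    _,a,e,A=best; m=np.mean(e,1)
    c_=m[0]*np.array([np.cos(a),np.sin(a)])+m[1]*np.array([-np.sin(a),np.cos(a)])
    return c_,np.degrees(a),A,cv2.minAreaRect(P1.astype(np.float32)),uv
E
python3 - <<'E'
from h import *
im=cv2.imread('pics/top0.png')[:,:,::-1].copy()
for c in HUE:
    m=mask(im,c); r=box(c,im); print(c,r[0].round(4),r[1],np.round(r[2],4),SZ[c], r[3][2])
    uv=r[4]; print(uv.min(0),uv.max(0))
o=observe(); print(R.from_rotvec(o['ee_rot']).as_matrix().round(3))
E
```

```text
blue [ 0.595  -0.0192] -1.5000000000000002 [0.1697 0.1249] (0.18, 0.13, 0.06) 88.38740539550781
[300.5 127.5] [344.5 188.5]
yellow [ 0.42  -0.389] -18.5 [0.1523 0.0879] (0.154, 0.104, 0.085) 71.57772827148438
[429.5 183.5] [480.5 246.5]
red [0.4696 0.3867] -28.500000000000004 [0.1243 0.0479] (0.128, 0.078, 0.11) 61.445640563964844
[156.5 179.5] [202.5 230.5]
[[-0.976  0.219 -0.   ]
 [ 0.219  0.976 -0.001]
 [-0.    -0.001 -1.   ]]
```

```bash
python3 - <<'E'
from h import *
im=cv2.imread('pics/top0.png')[:,:,::-1].copy(); h=cv2.cvtColor(im,cv2.COLOR_RGB2HSV)
print([tuple(map(int,x)) for x in h[200,198:216]]); print([tuple(map(int,x)) for x in h[215,424:440]]);print([tuple(map(int,x)) for x in h[185:195,324]])
for n in('top','side'):
  im=cv2.imread(f'pics/{n}0.png')
  if n=='top': cv2.imwrite('pics/crop.png',np.hstack([cv2.resize(im[y:y+80,x:x+80],None,fx=3.3,fy=3.3,interpolation=cv2.INTER_NEAREST) for x,y in((145,165),(285,118),(415,175))]))
E
```

```text
[(6, 173, 96), (8, 159, 72), (10, 170, 63), (8, 151, 66), (10, 154, 63), (8, 145, 65), (7, 137, 67), (8, 149, 65), (8, 163, 61), (11, 162, 63), (8, 157, 65), (10, 150, 75), (13, 121, 95), (16, 118, 112), (17, 119, 137), (16, 116, 156), (17, 118, 160), (16, 117, 165)]
[(16, 115, 151), (16, 113, 153), (17, 117, 152), (16, 121, 152), (17, 128, 136), (19, 150, 107), (18, 161, 92), (20, 164, 87), (19, 165, 85), (20, 161, 84), (19, 165, 85), (20, 169, 104), (22, 175, 147), (22, 170, 174), (22, 176, 177), (22, 171, 180)]
[(110, 129, 121), (109, 127, 122), (108, 130, 122), (110, 128, 100), (115, 66, 70), (10, 40, 76), (15, 95, 126), (16, 106, 159), (16, 115, 167), (16, 115, 164)]
```

View pics/crop.png

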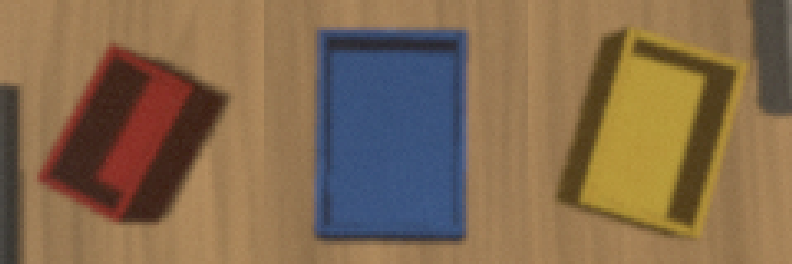

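The rims are bright and the outer walls dark, so I take a bright-colour hull at rim height.

```bash
python3 - <<'E'
s=open('h.py').read(); i=s.index('def mask')
open('h.py','w').write(s[:i]+'''
VM={'blue':88,'yellow':125,'red':80}
def mask(im,col):
    h=cv2.cvtColor(im,cv2.COLOR_RGB2HSV); lo,hi={'blue':(100,125),'yellow':(20,32),'red':(0,6)}[col]
    m=cv2.inRange(h,(lo,100,VM[col]),(hi,255,255))
    if col=='red': m|=cv2.inRange(h,(172,100,VM[col]),(180,255,255))
    return m
def box(col,im,n='top',z0=0.):
    """bright rim outline cast on rim plane: centre, yaw(deg) of long axis, sizes"""
    m=cv2.resize(im,None,fx=4,fy=4,interpolation=cv2.INTER_LINEAR)
    cs,_=cv2.findContours(mask(m,col),cv2.RETR_EXTERNAL,cv2.CHAIN_APPROX_NONE)
    c=max(cs,key=cv2.contourArea)[:,0]
    P=cast(n,(c+.5)/4-.5,z0+SZ[col][2])
    (cx,cy),(a,b),t=cv2.minAreaRect((P*1000).astype(np.float32))
    if a<b: a,b,t=b,a,t+90
    return np.array([cx,cy])/1000,(t+90)%180-90,(a,b)
''')
E
python3 - <<'E'
from h import *
im=cv2.imread('pics/top0.png')[:,:,::-1].copy(); sd=cv2.imread('pics/side0.png')[:,:,::-1].copy()
for c in HUE:
    r=box(c,im); print(c,r[0].round(4),round(r[1],2),np.round(r[2],1),SZ[c])
    L,W,H=SZ[c];q=R.from_euler('z',r[1],degrees=True).as_matrix()
    P=np.array([[x*L/2,y*W/2,H] for x,y in((1,1),(1,-1),(-1,-1),(-1,1))])@q.T+np.r_[r[0],0]
    cv2.polylines(sd,[np.int32(proj('side',P)*16)],True,(255,255,255),1,cv2.LINE_AA,4)
    cv2.polylines(im,[np.int32(proj('top',P)*16)],True,(255,255,255),1,cv2.LINE_AA,4)
cv2.imwrite('pics/ov.png',np.vstack([cv2.resize(sd[120:330,220:500],(800,600))[:300],cv2.resize(sd[220:330,380:490],(300,300)).repeat(1,0) if 0 else cv2.resize(sd[180:330,380:500],(800,300))])[:,:,::-1])
E
```

```text
blue [ 0.5918 -0.0203] -2.15 [176.3 123.5] (0.18, 0.13, 0.06)
yellow [ 0.4205 -0.3806] -18.4 [157.2 105.9] (0.154, 0.104, 0.085)
red [0.4643 0.3715] -29.0 [127.8  78.8] (0.128, 0.078, 0.11)
```

```bash
python3 - <<'E'
from h import *
import h
im=cv2.imread('pics/top0.png')[:,:,::-1].copy()
for v in (50,70,88,100):
    h.VM['blue']=v; r=box('blue',im); print(v,r[0].round(4),round(r[1],2),np.round(r[2],1))
for v in (110,125,140):
    h.VM['yellow']=v; r=box('yellow',im); print(v,r[0].round(4),round(r[1],2),np.round(r[2],1))
for v in (75,90,100):
    h.VM['red']=v; r=box('red',im); print(v,r[0].round(4),round(r[1],2),np.round(r[2],1))
hsv=cv2.cvtColor(im,cv2.COLOR_RGB2HSV)
print([tuple(map(int,x)) for x in hsv[160,296:306]],[tuple(map(int,x)) for x in hsv[160,340:352]],[tuple(map(int,x)) for x in hsv[123:134,324]])
E
```

```text
50 [ 0.5918 -0.0203] -2.15 [176.3 123.5]
70 [ 0.5918 -0.0203] -2.15 [176.3 123.5]
88 [ 0.5918 -0.0203] -2.15 [176.3 123.5]
100 [ 0.5922 -0.02  ] -1.79 [175.  123.8]
110 [ 0.42   -0.3799] -18.51 [158.5 106.8]
125 [ 0.4205 -0.3806] -18.4 [157.2 105.9]
140 [ 0.4211 -0.3812] -18.22 [155.8 105.3]
75 [0.4641 0.3711] -29.11 [127.8  79.4]
90 [0.4645 0.3719] -29.07 [127.8  77.6]
100 [0.4643 0.3725] -29.11 [126.9  76.8]
[(15, 109, 150), (17, 112, 150), (16, 115, 148), (14, 99, 142), (0, 21, 108), (111, 88, 116), (109, 125, 118), (110, 116, 99), (111, 102, 85), (110, 120, 108)] [(108, 137, 123), (110, 125, 118), (111, 116, 101), (110, 117, 100), (109, 123, 116), (112, 82, 125), (5, 38, 134), (15, 100, 156), (15, 117, 157), (16, 117, 159), (16, 116, 161), (16, 119, 156)] [(16, 116, 167), (17, 115, 164), (15, 97, 160), (7, 40, 135), (112, 70, 121), (110, 118, 106), (110, 95, 75), (120, 46, 56), (131, 39, 52), (118, 66, 62), (110, 110, 95)]
```

View pics/ov.png

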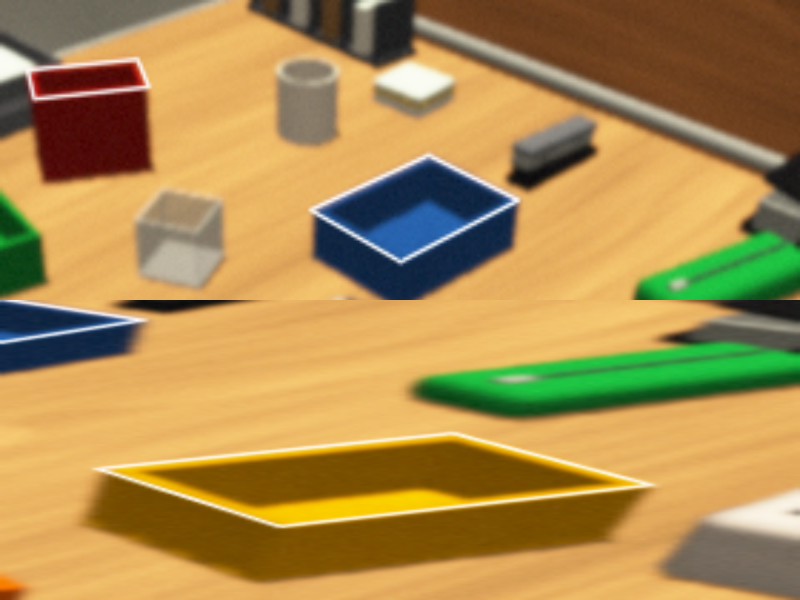

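The overlays sit on all three rims in the side view too, so the positions agree across views. I'll start moving.

```bash
cat >> h.py <<'E'
def togo(x,y,z,yaw):
    """remaining shift in tool units (40mm) and turn units (6deg); yaw = world angle of tool y, deg, mod 180"""
    o=observe(); M=R.from_rotvec(o['ee_rot']).as_matrix()
    a=np.degrees(np.arctan2(M[1,1],M[0,1])); d=(a-yaw+90)%180-90
    s=M.T@(np.array([x,y,z])-o['position'])/.04
    print('pos',o['position'].round(4),'yawY',round(a,2),'togo',s.round(3),'turn',round(d/6,3),'F',o['force'].round(1),'w',round(o['width']*91.8,1),'t',round(o['clock'],2),'j7',o['joints'][6].round(2))
E
python3 -m jog '[40,-0.72,-0.68,0,0,40,-0.72,-0.68,0,0,40,-0.72,-0.68,0,0,40,-0.72,-0.68,0,0,40,-0.72,-0.68,0,0,40,-0.72,-0.68,0,0,40,-0.72,-0.68,0,0,40,-0.72,-0.68,0,0,40,-0.72,-0.68,0,0,40,-0.72,-0.68,0,0,40,-0.72,-0.68,0,0,40,-0.72,-0.68,0,0,40,-0.72,-0.68,0,0,40,-0.72,-0.68,0,0]' 40
python3 - <<'E'
from h import *
togo(.4358,-.3354,.227,71.7)
im=cv2.imread('pics/top0.png')[:,:,::-1].copy()
E
```

```text
clock: 1.27
position: [0.4516, 0.1358, 0.2207]
ee_rot: [-0.318, -3.119, 0.005]
force: [1.0, 0.5, 0.8]
width: 0.433
pos [0.4516 0.1358 0.2207] yawY 78.35 togo [ -1.992 -11.616  -0.123] turn 1.108 F [1.  0.5 0.8] w 39.7 t 1.27 j7 1.04
```

```bash
python3 -m jog '[40,-0.14,-0.83,-0.02,0,40,-0.14,-0.83,-0.02,0,40,-0.14,-0.83,-0.02,0,40,-0.14,-0.83,-0.02,0,40,-0.14,-0.83,-0.02,0,40,-0.14,-0.83,-0.02,0,40,-0.14,-0.83,-0.02,0,40,-0.14,-0.83,-0.02,0,40,-0.14,-0.83,-0.02,0,40,-0.14,-0.83,-0.02,0,40,-0.14,-0.83,-0.02,0,40,-0.14,-0.83,-0.02,0,40,-0.14,-0.83,-0.02,0,40,0,0,0,0.55,40,0,0,0,0.55,40,0,0,0,0]'
python3 - <<'E'
from h import *
togo(.4358,-.3354,.227,71.7)
E
```

```text
clock: 2.6
position: [0.4287, -0.3343, 0.2315]
ee_rot: [-0.525, -3.09, 0.014]
force: [0.2, -0.2, 0.5]
width: 0.437
pos [ 0.4287 -0.3343  0.2315] yawY 70.7 togo [-0.177  0.033  0.111] turn -0.166 F [ 0.2 -0.2  0.5] w 40.2 t 2.6 j7 2.02
```

```bash
python3 -m jog '[40,-0.18,0.03,0.4,-0.17,40,0,0,0.7,0,40,0,0,0.7,0,40,0,0,0.6,0,40,0,0,0,0]'
python3 - <<'E'
from h import *
togo(.4358,-.3354,.084,71.7)
cv2.imwrite('pics/g1.png',cv2.resize(np.vstack([get_image('top')[150:280,380:540],get_image('side')[200:330,360:520]]),None,fx=2.3,fy=2.3)[:,:,::-1])
E
```

```text
clock: 3.02
position: [0.4369, -0.3351, 0.133]
ee_rot: [-0.48, -3.101, 0.013]
force: [-1.2, -0.1, -0.2]
width: 0.434
pos [ 0.4369 -0.3351  0.133 ] yawY 72.41 togo [ 0.022 -0.004  1.225] turn 0.118 F [-1.2 -0.1 -0.2] w 39.9 t 3.02 j7 2.12
```

View pics/g1.png

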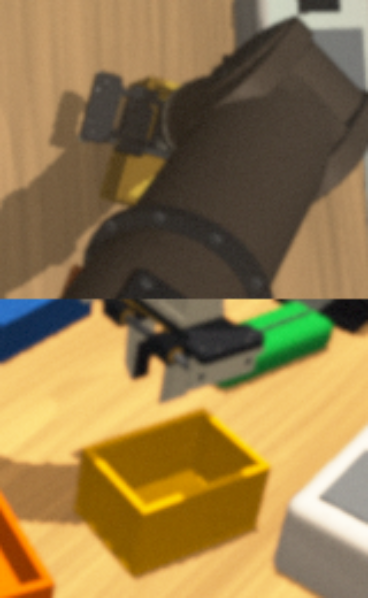

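The fingers hang above the yellow box's far-left wall (side crop about (150,370), with the wall at (145,435)). I'll descend and pinch.

```bash
python3 -m jog '[40,0,0,0.5,0.1,40,0,0,0.4,0,40,0,0,0.28,0,40,0,0,0,0,8,0,0,0,0,4,0,0,0,0,0,0,0,0,0,0,0,0,0,0,0,0,0,0,0,0,0,0,0,0]' 40
python3 - <<'E'
from h import *
togo(.4358,-.3354,.084,71.7)
E
```

```text
clock: 3.95
position: [0.4457, -0.3409, 0.1006]
ee_rot: [0.487, 3.086, -0.024]
force: [-0.1, 0.4, 0.0]
width: 0.049
pos [ 0.4457 -0.3409  0.1006] yawY 72.05 togo [0.286 0.059 0.408] turn 0.058 F [-0.1  0.4  0. ] w 4.5 t 3.95 j7 2.15
```

```bash
python3 - <<'E'
from h import *
o=observe();print(o['joints'].round(2),o['position'],R.from_rotvec(o['ee_rot']).as_matrix().round(3))
cv2.imwrite('pics/g2.png',cv2.resize(get_image('side')[200:330,360:520],None,fx=3,fy=3)[:,:,::-1])
E
```

```text
[ 0.17  0.5   0.54  1.93 -0.35  0.79  2.15] [ 0.44573444 -0.34087086  0.10056887] [[-0.951  0.308  0.014]
 [ 0.308  0.951 -0.018]
 [-0.019 -0.012 -1.   ]]
```

View pics/g2.png

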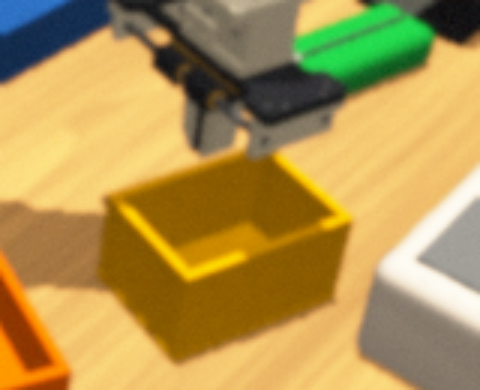

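```bash
python3 - <<'E'
from h import *
o=observe();M=R.from_rotvec(o['ee_rot']).as_matrix();p=o['position']
for d in (0,.025): print(proj('side',p+M[:,2]*d), (proj('side',p+M[:,2]*d)-[360,200])*3)
im=get_image('side'); 
im=cv2.resize(im[180:330,370:500],(780,900))
def P(q): return tuple(int(v) for v in ((proj('side',q)[0]-[370,180])*6))
cv2.circle(im,P(p),5,(255,0,0),-1);cv2.circle(im,P(p+M[:,2]*.025),5,(0,255,0),-1)
for h_ in(.085,):
  cv2.circle(im,P(np.array([.4358,-.3354,h_])),5,(255,255,255),-1)
cv2.imwrite('pics/g3.png',im[:600,:,::-1])
E
python3 -m jog '[40,0,0,-0.3,0]'
```

```text
[[428.11050051 249.81786192]] [[204.33150153 149.45358577]]
[[426.91283068 258.17705205]] [[200.73849203 174.53115615]]
clock: 4.13
position: [0.4444, -0.3397, 0.1111]
ee_rot: [0.488, 3.09, -0.022]
force: [0.3, 1.4, 0.2]
width: 0.047
```

View pics/g3.png

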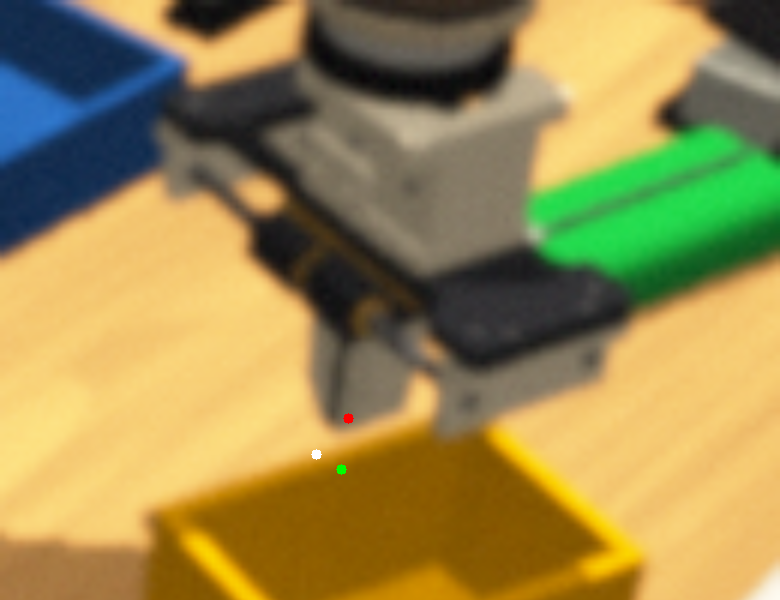

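```bash
python3 -m jog '[40,0,0,-0.3,0,40,0,0,-0.3,0,40,0,0,-0.3,0,40,0,0,0,0,40,0,0,0,0]'
python3 - <<'E'
from h import *
togo(.4358,-.3354,.084,71.7)
for im in (cv2.imread('pics/side0.png')[:,:,::-1].copy(),get_image('side')):
    r=box('yellow',im,'side'); print(r)
o=observe();M=R.from_rotvec(o['ee_rot']).as_matrix();p=o['position']
im=get_image('side'); im=cv2.resize(im[180:330,370:500],(780,900))
def P(q): return tuple(int(v) for v in ((proj('side',q)[0]-[370,180])*6))
for s in(-.02,.02): cv2.circle(im,P(p+M[:,2]*.025+M[:,1]*s),4,(0,255,0),-1)
for d in(.048,): cv2.circle(im,P([.4207+.314*d,-.381+.949*d,.085]),4,(255,255,255),-1)
cv2.imwrite('pics/g4.png',im[:600,:,::-1])
E
```

```text
clock: 4.55
position: [0.4442, -0.3401, 0.1531]
ee_rot: [0.489, 3.087, -0.024]
force: [0.2, -0.1, -0.8]
width: 0.395
pos [ 0.4442 -0.3401  0.1531] yawY 71.99 togo [0.265 0.068 1.722] turn 0.049 F [ 0.2 -0.1 -0.8] w 36.2 t 4.55 j7 2.1
(array([ 0.42069196, -0.38047522]), -17.006629943847656, (164.9335174560547, 126.7181167602539))
(array([ 0.54873529, -0.29977045]), 5.2168474197387695, (606.3110961914062, 338.5472412109375))
```

View pics/g4.png

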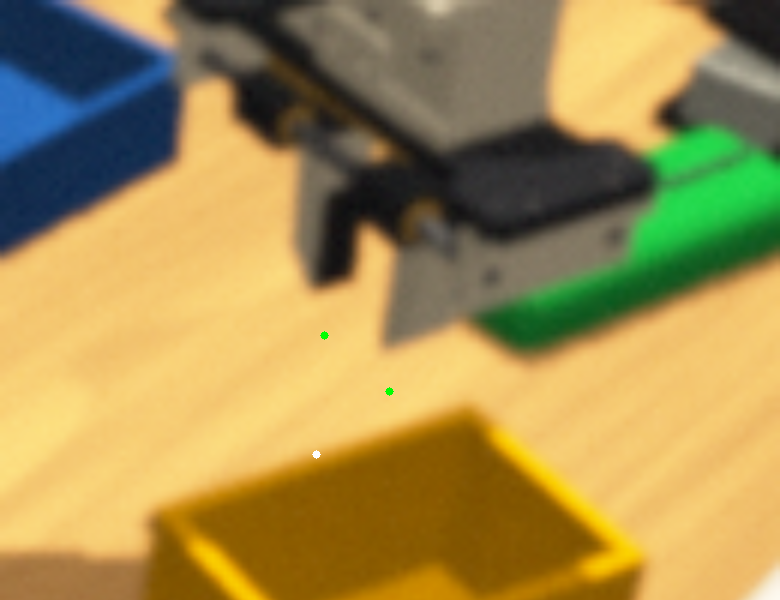

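```bash
python3 - <<'E'
from h import *
o=observe();M=R.from_rotvec(o['ee_rot']).as_matrix();p=o['position']
print(o['clock'],p,o['width'])
L=[]
a=cv2.imread('pics/side0.png')[:,:,::-1].copy(); b=get_image('side'); t=get_image('top')
def draw(n,im,x0,y0,w,h,f):
    c=cv2.resize(im[y0:y0+h,x0:x0+w],None,fx=f,fy=f,interpolation=cv2.INTER_CUBIC)
    g=lambda q:tuple(int(v) for v in ((proj(n,q)[0]-[x0,y0]+.5)*f))
    for s in(-.018,.018): cv2.circle(c,g(p+M[:,2]*.025+M[:,1]*s),3,(0,255,0),-1)
    q=R.from_euler('z',-18.4,degrees=True).as_matrix()
    Q=np.array([[x*.077,y*.052,.085] for x,y in((1,1),(1,-1),(-1,-1),(-1,1))])@q.T+[.4207,-.381,0]
    cv2.polylines(c,[np.int32([g(k) for k in Q])],True,(255,255,255),1)
    return c
im=np.hstack([draw('side',a,380,200,110,130,3.4)[:440,:374],draw('side',b,380,200,110,130,3.4)[:440,:374]])
cv2.imwrite('pics/g5.png',im[:,:,::-1])
cv2.imwrite('pics/g5b.png',draw('top',t,410,170,90,90,5)[:,:,::-1])
I=np.hstack([cv2.imread('pics/g5.png'),np.zeros((442,1,3),np.uint8)[:cv2.imread('pics/g5.png').shape[0]]])
J=cv2.resize(cv2.imread('pics/g5b.png'),(374,I.shape[0]))
cv2.imwrite('pics/g6.png',cv2.resize(np.hstack([I,J]),None,fx=.71,fy=.71))
E
```

```text
4.65 [ 0.44403884 -0.34004577  0.15256026] 0.42899031030671675
```

View pics/g6.png

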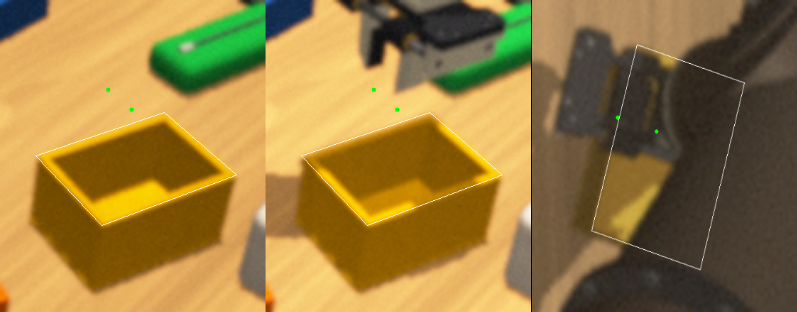

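```bash
python3 - <<'E'
from h import *
o=observe();M=R.from_rotvec(o['ee_rot']).as_matrix();p=o['position']
for s,uv in((1,(425.4,226.9)),(-1,(434.9,238.1))):
  for k in(9.5,-9.5):
    for d in(-.01,0,.01,.025): 
      q=p+M[:,1]*s*.0197+M[:,0]*k/1000+M[:,2]*d; print(s,k,d,proj('side',q)[0].round(1),uv)
# base check: silhouettes of moved box: yellow mask bbox in both side images
a=cv2.imread('pics/side0.png')[:,:,::-1].copy(); b=get_image('side')
for im in(a,b):
  h_=cv2.cvtColor(im,cv2.COLOR_RGB2HSV); m=cv2.inRange(h_,(18,140,40),(32,255,255)); m[:,:390]=0;m[:,485:]=0;m[:245]=0;m[325:]=0
  cs,_=cv2.findContours(m,cv2.RETR_EXTERNAL,cv2.CHAIN_APPROX_NONE); c=max(cs,key=cv2.contourArea)
  e=cv2.approxPolyDP(cv2.convexHull(c),3,True)[:,0]; print(e.tolist(),cv2.contourArea(c))
t=get_image('top'); print(box('yellow',t))
print([(n,box('blue',t)) for n in (1,)])
E
```

```text
1 9.5 -0.01 [422.  225.2] (425.4, 226.9)
1 9.5 0 [421.6 228.8] (425.4, 226.9)
1 9.5 0.01 [421.1 232.3] (425.4, 226.9)
1 9.5 0.025 [420.4 237.5] (425.4, 226.9)
1 -9.5 -0.01 [428.8 223. ] (425.4, 226.9)
1 -9.5 0 [428.2 226.6] (425.4, 226.9)
1 -9.5 0.01 [427.7 230.1] (425.4, 226.9)
1 -9.5 0.025 [427.  235.3] (425.4, 226.9)
-1 9.5 -0.01 [432.8 234.3] (434.9, 238.1)
-1 9.5 0 [432.3 237.9] (434.9, 238.1)
-1 9.5 0.01 [431.8 241.5] (434.9, 238.1)
-1 9.5 0.025 [431.  246.8] (434.9, 238.1)
-1 -9.5 -0.01 [439.7 232. ] (434.9, 238.1)
-1 -9.5 0 [439.1 235.6] (434.9, 238.1)
-1 -9.5 0.01 [438.5 239.2] (434.9, 238.1)
-1 -9.5 0.025 [437.7 244.5] (434.9, 238.1)
[[484, 245], [483, 277], [469, 300], [418, 324], [390, 324], [390, 245]] 5909.5
[[484, 259], [484, 322], [416, 324], [391, 300], [390, 271], [395, 263], [447, 245]] 5090.0
(array([ 0.38213934, -0.34498401]), -41.46551513671875, (64.17011260986328, 26.140844345092773))
[(1, (array([ 0.59178162, -0.0203247 ]), -2.2271270751953125, (176.41574096679688, 123.4358901977539)))]
```

```bash
python3 - <<'E'
from h import *
print('base',cast('top',[[320.5,362]],.02), proj('top',[[0,0,0.03]]),proj('side',[[0,0,0.0]]))
print('closed tip cast', [cast('side',[[427,250.8]],z).round(4).tolist() for z in(.0756,.085,.1)])
o=observe();M=R.from_rotvec(o['ee_rot']).as_matrix();p=o['position']
p0=np.array([0.1368,0.6093,0.2259]);M0=R.from_rotvec([-3.46124772e-01, -3.12244144e+00,  2.45277184e-03]).as_matrix()
def draw(n,im,x0,y0,w,h,p,M,wd):
    c=cv2.resize(im[y0:y0+h,x0:x0+w],(396,298),interpolation=cv2.INTER_CUBIC); f=np.array([396/w,298/h])
    c=np.clip(c.astype(float)*1.6,0,255).astype(np.uint8)
    g=lambda q:tuple(int(v) for v in ((proj(n,q)[0]-[x0,y0]+.5)*f))
    for s in(-wd/2,wd/2): cv2.line(c,g(p+M[:,2]*.025+M[:,1]*s),g(p-M[:,2]*.035+M[:,1]*s),(0,255,0),1)
    B=[p-M[:,2]*.041+M[:,0]*a*.0375+M[:,1]*b*.095 for a,b in((1,1),(1,-1),(-1,-1),(-1,1))]
    cv2.polylines(c,[np.int32([g(k) for k in B])],True,(255,0,255),1)
    return c
rd=lambda n:cv2.imread(f'pics/{n}0.png')[:,:,::-1].copy()
im=np.vstack([np.hstack([draw('top',rd('top'),0,300,120,90,p0,M0,.0918),draw('side',rd('side'),50,40,120,90,p0,M0,.0918)]),
 np.hstack([draw('top',get_image('top'),400,170,120,90,p,M,.0397),draw('side',get_image('side'),380,190,120,90,p,M,.0397)])])
cv2.imwrite('pics/g7.png',im[:,:,::-1])
E
```

```text
base [[0.01510364 0.00038108]] [[320.76526285 368.63860314]] [[186.53368476 300.9796442 ]]
closed tip cast [[[0.4696, -0.3253]], [[0.4588, -0.3313]], [[0.4414, -0.3409]]]
```

View pics/g7.png

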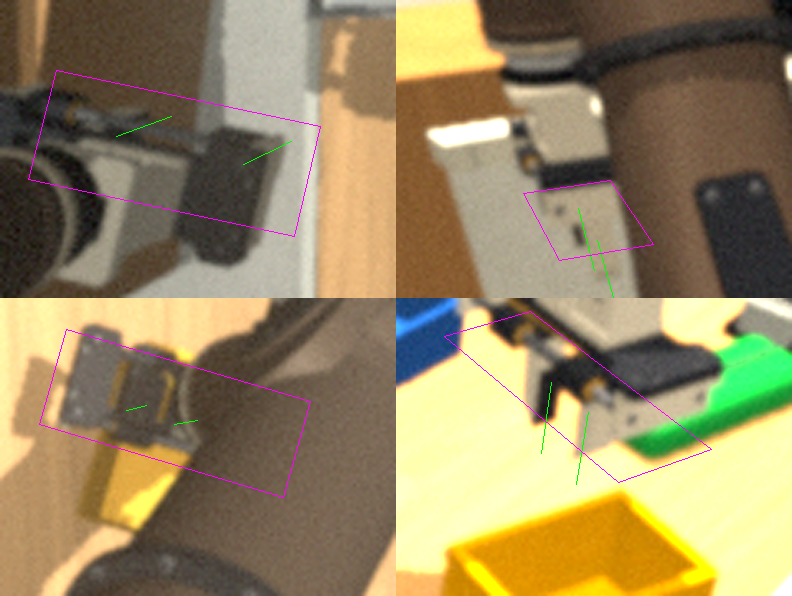

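```bash
cat >> h.py <<'E'
def tri(ut,us):
    r=[]
    for n,u in(('top',ut),('side',us)):
        K,t,M=cam(n); d=M@np.linalg.inv(K)@np.r_[u,1.]; r.append((t,d/np.linalg.norm(d)))
    A=sum(np.eye(3)-np.outer(d,d) for t,d in r); b=sum((np.eye(3)-np.outer(d,d))@t for t,d in r)
    X=np.linalg.solve(A,b); return X,[np.linalg.norm((np.eye(3)-np.outer(d,d))@(X-t))*1000 for t,d in r]
E
python3 - <<'E'
from h import *
o=observe();M=R.from_rotvec(o['ee_rot']).as_matrix();p=o['position']
for ut,us in(((435.8,196.3),(419.1,199.7)),((450,198.4),(440.9,217.8))):
    X,e=tri(ut,us); print(X.round(4),np.round(e,1),'tool',(M.T@(X-p)).round(4))
# finger tips from side, cast at several heights, in tool frame offset
for z in(.1276,.14,.15):
  for uv in((425.4,226.9),(434.9,238.1)):
    q=np.r_[cast('side',[uv],z)[0],z]; print(z,q.round(4),(M.T@(q-p)).round(4))
# green decoy box & others for camera/world check: base flange red-free
E
```

```text
[ 0.4607 -0.2915  0.2101] [2.9 2.9] tool [-0.0022  0.0505 -0.0588]
[ 0.4626 -0.3425  0.1826] [6.5 6.5] tool [-0.0193  0.003  -0.0304]
0.1276 [ 0.4839 -0.3024  0.1276] [-0.0263  0.0484  0.0241]
0.1276 [ 0.4625 -0.3439  0.1276] [-0.0187  0.0024  0.0246]
0.14 [ 0.468  -0.3115  0.14  ] [-0.0142  0.0347  0.0117]
0.14 [ 0.4471 -0.3521  0.14  ] [-0.0068 -0.0104  0.0122]
0.15 [ 0.4553 -0.3187  0.15  ] [-0.0045  0.0237  0.0017]
0.15 [ 0.4346 -0.3587  0.15  ] [ 0.0028 -0.0206  0.0021]
```

Two explanations fit the images: the tips sit higher than stated, or the tool is offset sideways. A gentle touch on bare table will decide between them, so I'll move to free table at (0.47,-0.21) with the fingers closed.

```bash
python3 - <<'E'
from h import *
togo(.47,-.2,.15,71.7)
E
python3 -m jog '[0,0.1,0.85,0,0,0,0.1,0.85,0,0,0,0.1,0.85,0,0,0,0.1,0.85,0,0,0,0,0,0.7,0,0,0,0,0.7,0,0,0,0,0.6,0,0,0,0,0,0]'
python3 - <<'E'
from h import *
togo(.47,-.2,.06,71.7)
E
```

```text
pos [ 0.4437 -0.3399  0.1519] yawY 71.98 togo [ 4.56e-01  3.53e+00 -3.00e-03] turn 0.046 F [-0.2 -0.3  0.5] w 40.2 t 4.95 j7 2.1
clock: 5.62
position: [0.4748, -0.2011, 0.0671]
ee_rot: [0.487, 3.086, -0.026]
force: [-0.6, -0.2, -0.6]
width: 0.004
pos [ 0.4748 -0.2011  0.0671] yawY 72.07 togo [ 0.125 -0.008  0.176] turn 0.062 F [-0.6 -0.2 -0.6] w 0.3 t 5.62 j7 1.91
```

```bash
python3 -m jog '[0,0,0,0.4,0,0,0,0,0.4,0,0,0,0,0,0]'; python3 -m jog '[0,0,0,0.1,0,0,0,0,0.1,0]';python3 -m jog '[0,0,0,0.1,0,0,0,0,0.1,0]'
```

```text
clock: 5.87
position: [0.4754, -0.2021, 0.0352]
ee_rot: [0.488, 3.087, -0.026]
force: [-1.0, 0.1, 0.7]
width: 0.004
clock: 6.03
position: [0.4762, -0.2033, 0.0288]
ee_rot: [0.489, 3.086, -0.026]
force: [0.0, -0.3, -0.2]
width: 0.005
clock: 6.2
position: [0.4774, -0.2042, 0.0221]
ee_rot: [0.49, 3.083, -0.027]
force: [0.4, 0.6, -0.1]
width: 0.004
```

```bash
python3 -m jog '[0,0,0,0.1,0,0,0,0,0.1,0]'; python3 -m jog '[0,0,0,0.1,0]';python3 -m jog '[0,0,0,0.1,0]'; python3 - <<'E'
from h import *
o=observe();print(o['position'],o['force'])
p=o['position'];M=R.from_rotvec(o['ee_rot']).as_matrix()
im=get_image('side');u=proj('side',p)[0].astype(int);print(u, M[:,2])
x0,y0=u[0]-40,u[1]-40
c=cv2.resize(im[y0:y0+60,x0:x0+80],(800,600),interpolation=cv2.INTER_CUBIC)
for d,col in((0,(255,0,0)),(.025,(0,255,0))):
  q=(proj('side',p+M[:,2]*d)[0]-[x0,y0]+.5)*10; cv2.circle(c,(int(q[0]),int(q[1])),5,col,-1)
cv2.imwrite('pics/g8.png',c[:,:,::-1]); print(x0,y0)
E
```

```text
clock: 6.37
position: [0.4783, -0.2047, 0.0144]
ee_rot: [0.49, 3.081, -0.027]
force: [0.5, 1.0, 0.1]
width: 0.007
clock: 6.45
position: [0.4786, -0.2049, 0.0103]
ee_rot: [0.49, 3.08, -0.027]
force: [-0.1, -0.8, -0.1]
width: 0.007
clock: 6.53
position: [0.4788, -0.2049, 0.006]
ee_rot: [0.489, 3.08, -0.027]
force: [1.0, 0.0, 0.3]
width: 0.004
[ 0.47878187 -0.20490289  0.00600574] [1.00173919 0.02616014 0.25547064]
[387 249] [ 0.0197449  -0.02054987 -0.99959384]
347 209
```

View pics/g8.png

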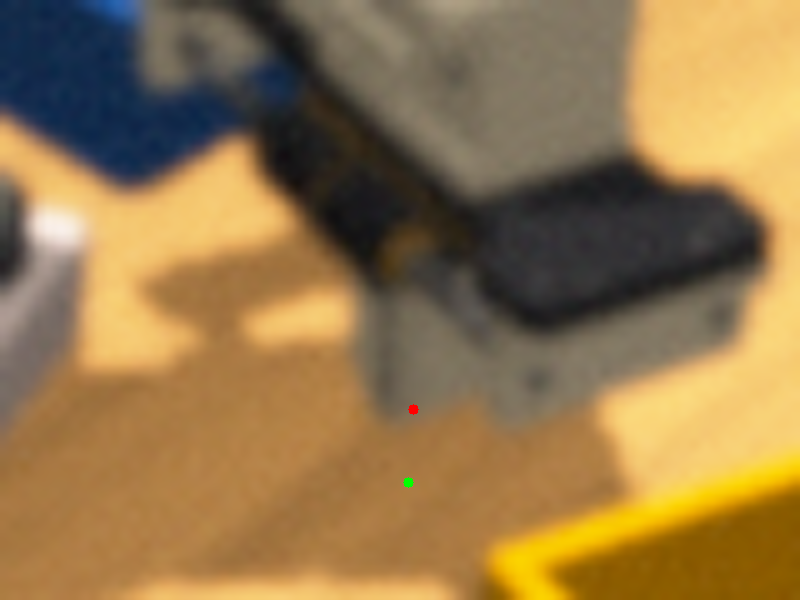

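```bash
python3 -m jog '[0,0,0,0.1,0]';python3 -m jog '[0,0,0,0.08,0]';python3 -m jog '[0,0,0,0.08,0]'|head -4;python3 -m jog '[0,0,0,0.06,0]'|head -4
```

```text
clock: 6.67
position: [0.4787, -0.205, 0.0013]
ee_rot: [0.49, 3.081, -0.027]
force: [-0.3, 0.3, 0.1]
width: 0.008
clock: 6.75
position: [0.4788, -0.205, -0.0005]
ee_rot: [0.49, 3.08, -0.024]
force: [-21.7, 12.0, 99.7]
width: 0.005
clock: 6.83
position: [0.4788, -0.205, -0.0005]
ee_rot: [0.491, 3.079, -0.02]
force: [-23.6, 12.7, 99.4]
clock: 6.92
position: [0.4787, -0.205, -0.0001]
ee_rot: [0.493, 3.077, -0.016]
force: [-10.7, 6.0, 40.6]
```

Contact came at a reported TCP z of about 0 with the xy correct, so the real fingertips sit at the reported TCP, not 25 mm ahead of it. It was a z offset and the box was never touched. I'll plan with tip z = reported z.

```bash
python3 -m jog '[40,0,0,-0.3,0,40,0,0,-0.8,0,40,0,0,-0.9,0,40,0,0,-0.8,0,40,0,0,0,0,40,0,0,0,0]'
python3 - <<'E'
from h import *
for _ in range(2): print(box('yellow',get_image('top')))
a=cv2.imread('pics/side0.png')[:,:,::-1].copy(); b=get_image('side')
for s in range(2):
  d=cv2.absdiff(a,b).max(2)[262:330,395:480]; print((d>40).sum())
togo(.4358,-.3354,.11,71.7); print(R.from_rotvec(observe()['ee_rot']).as_matrix()[:,2])
E
```

```text
clock: 7.42
position: [0.4749, -0.2039, 0.1171]
ee_rot: [0.496, 3.077, -0.014]
force: [0.6, 0.9, 0.0]
width: 0.39
(array([ 0.41707715, -0.3892236 ]), -18.811859130859375, (156.728759765625, 86.27418518066406))
(array([ 0.41732074, -0.38956033]), -18.91015625, (157.1875, 85.6429672241211))
8
8
pos [ 0.4741 -0.2038  0.1154] yawY 71.65 togo [-0.125 -3.424  0.156] turn -0.008 F [-0.2 -0.2 -0.5] w 39.5 t 7.57 j7 1.86
[ 0.020225   -0.01219428 -0.99972109]
```

```bash
python3 -m jog '[40,-0.03,-0.7,0,0,40,-0.03,-0.7,0,0,40,-0.03,-0.7,0,0,40,-0.03,-0.7,0,0,40,-0.03,-0.6,0,0,40,0,0,0,0]'
python3 - <<'E'
from h import *
togo(.4358,-.3354,.062,71.7); print(R.from_rotvec(observe()['ee_rot']).as_matrix()[:,2])
E
```

```text
clock: 8.07
position: [0.4332, -0.3352, 0.1072]
ee_rot: [0.487, 3.095, -0.008]
force: [-1.3, -0.7, 0.1]
width: 0.433
pos [ 0.4332 -0.3352  0.1072] yawY 72.1 togo [-0.053  0.018  1.131] turn 0.066 F [-1.3 -0.7  0.1] w 39.7 t 8.07 j7 2.15
[ 0.00756929 -0.0062061  -0.99995209]
```

```bash
python3 -m jog '[40,-0.05,0.02,0.4,0.06,40,0,0,0.4,0,40,0,0,0.3,0,40,0,0,0,0]'; python3 - <<'E'
from h import *
togo(.4358,-.3354,.060,71.7); print(R.from_rotvec(observe()['ee_rot']).as_matrix()[:,2])
E
```

```text
clock: 8.4
position: [0.432, -0.3365, 0.0566]
ee_rot: [0.509, 3.099, -0.005]
force: [0.1, -0.1, 0.5]
width: 0.436
pos [ 0.432  -0.3365  0.0566] yawY 71.36 togo [-0.081  0.057 -0.084] turn -0.057 F [ 0.1 -0.1  0.5] w 40.0 t 8.4 j7 2.19
[ 8.46734922e-04 -3.66908511e-03 -9.99992910e-01]
```

```bash
python3 -m jog '[20,-0.08,0.06,-0.08,-0.05,0,0,0,0,0,0,0,0,0,0,0,0,0,0,0,0,0,0,0,0,0,0,0,0,0,0,0,0,0,0,0,0,0,0,0,0,0,0,0,0,0,0,0,0,0,0,0,0,0,0]' 50; python3 - <<'E'
from h import *
togo(.4358,-.3354,.060,71.7); print(R.from_rotvec(observe()['ee_rot']).as_matrix()[:,2])
E
```

```text
clock: 9.32
position: [0.4357, -0.3329, 0.0598]
ee_rot: [-0.497, -3.1, 0.002]
force: [0.4, 0.4, -2.1]
width: 0.084
pos [ 0.4357 -0.3329  0.0598] yawY 71.77 togo [-0.023 -0.059 -0.006] turn 0.011 F [ 0.4  0.4 -2.1] w 7.7 t 9.32 j7 2.18
[-2.06783892e-03 -9.56391993e-04 -9.99997405e-01]
```

```bash
python3 -m jog '[0,0,0,-0.2,0,0,0,0,-0.4,0,0,0,0,-0.5,0,0,0,0,-0.6,0,0,0,0,-0.6,0,0,0,0,-0.5,0,0,0,0,0,0]'; sed -i 's/(lo,100,VM/(lo,62 if col=="blue" else 100,VM/' h.py; python3 - <<'E'
from h import *
im=cv2.imread('pics/top0.png')[:,:,::-1].copy(); print(box('blue',im))
import h; h.VM['blue']=75; print(box('blue',im))
togo(.4358,-.3354,.170,71.7); print(R.from_rotvec(observe()['ee_rot']).as_matrix()[:,2])
E
```

```text
clock: 9.9
position: [0.4336, -0.3325, 0.1778]
ee_rot: [-0.5, -3.094, 0.0]
force: [1.0, -0.6, -1.8]
width: 0.085
(array([ 0.59239941, -0.02025026]), -2.061492919921875, (177.94761657714844, 126.3590087890625))
(array([ 0.59177264, -0.0202277 ]), -2.061492919921875, (179.20201110839844, 126.3590087890625))
pos [ 0.4336 -0.3325  0.1778] yawY 71.64 togo [-0.076 -0.051  0.194] turn -0.011 F [ 1.  -0.6 -1.8] w 7.8 t 9.9 j7 2.08
[-6.92056794e-03  9.65922039e-04 -9.99975586e-01]
```

```bash
python3 -m jog '[0,0,0,0,-0.45,0,0,0,0,-0.45,0,0,0,0,-0.45,0,0,0,0,-0.45,0,0,0,0,-0.45,0,0,0,0,-0.45,0,0,0,0,0]'; python3 - <<'E'
from h import *
togo(.593,.0277,.170,87.94); print(R.from_rotvec(observe()['ee_rot']).as_matrix()[:,2])
E
```

```text
clock: 10.48
position: [0.4323, -0.3318, 0.1782]
ee_rot: [-0.04, -3.135, -0.002]
force: [1.0, 0.2, -2.1]
width: 0.087
pos [ 0.4323 -0.3318  0.1782] yawY 88.55 togo [-3.789  9.085  0.193] turn 0.101 F [ 1.   0.2 -2.1] w 8.0 t 10.48 j7 2.33
[-0.0059393   0.00132951 -0.99998148]
```

```bash
python3 -m jog '[0,-0.1,0.25,0,0,0,-0.2,0.5,0,0,0,-0.22,0.53,0,0,0,-0.22,0.53,0,0,0,-0.22,0.53,0,0,0,-0.22,0.53,0,0,0,-0.22,0.53,0,0,0,-0.22,0.53,0,0,0,-0.22,0.53,0,0,0,-0.22,0.53,0,0,0,-0.22,0.53,0,0,0,-0.22,0.53,0,0,0,-0.22,0.53,0,0,0,-0.22,0.53,0,0,0,-0.22,0.53,0,0,0,-0.22,0.53,0,0,0,-0.22,0.53,0,0,0,-0.2,0.4,0,0,0,-0.1,0.25,0,0,0,0,0,0,0]'; python3 - <<'E'
from h import *
togo(.593,.0277,.170,87.94); print(R.from_rotvec(observe()['ee_rot']).as_matrix()[:,2])
E
```

```text
clock: 12.15
position: [0.6065, 0.0718, 0.1716]
ee_rot: [-0.09, -3.125, -0.011]
force: [-1.0, 0.7, -2.8]
width: 0.079
pos [0.6065 0.0718 0.1716] yawY 86.69 togo [ 0.274 -1.12   0.036] turn -0.209 F [-1.   0.7 -2.8] w 7.3 t 12.15 j7 1.53
[-0.01509293  0.00734961 -0.99985908]
```

```bash
python3 -m jog '[0,0.08,-0.35,0,-0.1,0,0.08,-0.35,0,-0.1,0,0.08,-0.3,0,0,0,0,0,0,0,0,0,0,0,0]'; python3 - <<'E'
from h import *
togo(.593,.0277,.170,87.94); print(R.from_rotvec(observe()['ee_rot']).as_matrix()[:,2])
t=get_image('top'); s=get_image('side'); np.savez('pics/now.npz',t=t,s=s)
print(box('yellow',t,z0=.17-.06+.002))
for h0 in(0,): print(box('blue',t))
E
```

```text
clock: 12.57
position: [0.5918, 0.0303, 0.1702]
ee_rot: [-0.061, -3.122, -0.009]
force: [0.8, 0.1, -2.7]
width: 0.086
pos [0.5918 0.0303 0.1702] yawY 87.75 togo [-0.032 -0.064  0.003] turn -0.031 F [ 0.8  0.1 -2.7] w 7.9 t 12.57 j7 1.61
[-0.01840976  0.00610196 -0.99981191]
(array([ 0.53686261, -0.04915705]), -2.63897705078125, (48.479286193847656, 34.643096923828125))
(array([ 0.58598352, -0.07878773]), -14.523086547851562, (179.3468475341797, 41.96440887451172))
```

```bash
cat >> h.py <<'E'
def held(col,off,zgrip,x=0.):
    """corners of the held box: tool y = box y, wall at +off along tool y from centre"""
    o=observe();M=R.from_rotvec(o['ee_rot']).as_matrix();p=o['position'];L,W,H=SZ[col]
    return {(a,b,k):p+M@np.array([-a*L/2+x,-off+b*W/2,zgrip-k*H]) for a in(1,-1) for b in(1,-1) for k in(0,1)}
def hull(col,im,lo):
    h=cv2.cvtColor(im,cv2.COLOR_RGB2HSV); m=cv2.inRange(h,*lo)
    cs,_=cv2.findContours(m,cv2.RETR_EXTERNAL,cv2.CHAIN_APPROX_NONE); c=max(cs,key=cv2.contourArea)
    return cv2.approxPolyDP(cv2.convexHull(c),2,True)[:,0]
E
python3 - <<'E'
from h import *
d=np.load('pics/now.npz')
lo=((18,140,40),(32,255,255))
print(hull('yellow',d['s'],lo).tolist()); print(hull('yellow',d['t'],lo).tolist())
for k,q in held('yellow',.048,.0598).items(): print(k,q.round(3),'side',proj('side',q)[0].round(1),'top',proj('top',q)[0].round(1))
E
```

```text
[[559, 213], [516, 347], [479, 399], [82, 399], [294, 250], [430, 161]]
[[321, 157], [341, 159], [340, 181], [320, 181]]
(1, 1, 0) [0.668 0.032 0.109] side [369.5 162.8] top [303.5 127.7]
(1, 1, 1) [0.67  0.031 0.194] side [371.8 137.5] top [302.4 118.8]
(1, -1, 0) [ 0.664 -0.072  0.109] side [395.2 175.2] top [341.4 128.2]
(1, -1, 1) [ 0.666 -0.073  0.194] side [398.5 149.1] top [343.2 119.4]
(-1, 1, 0) [0.514 0.038 0.112] side [333.4 177.8] top [302.4 183.2]
(-1, 1, 1) [0.516 0.037 0.197] side [334.6 151.2] top [301.2 178.7]
(-1, -1, 0) [ 0.51  -0.066  0.111] side [359.1 191.9] top [340.8 183.8]
(-1, -1, 1) [ 0.512 -0.067  0.196] side [361.4 164.4] top [342.6 179.3]
```

```bash
python3 - <<'E'
from h import *
d=np.load('pics/now.npz')
s=d['s'][125:215,315:415].copy(); hs=cv2.cvtColor(s,cv2.COLOR_RGB2HSV)
for lo in (((20,190,40),(32,255,255)),((21,170,30),(32,255,255))):
    print((hull('y',s,lo)+[315,125]).tolist())
t=d['t'][100:200,280:370]; print((hull('y',t,((19,120,40),(32,255,255)))+[280,100]).tolist())
E
```

```text
[[398, 149], [393, 174], [358, 189], [337, 177], [338, 152], [366, 142], [382, 142]]
[[380, 142], [398, 149], [389, 153]]
[[341, 159], [340, 181], [320, 181], [321, 157]]
```

```bash
python3 -m jog '[0,-0.03,-0.06,0.3,-0.03,0,0,0,0.4,0,0,0,0,0.3,0,0,0,0,0,0,0,0,0,0,0]'; python3 - <<'E'
from h import *
togo(.593,.0277,.09,87.94); print(R.from_rotvec(observe()['ee_rot']).as_matrix()[:,2])
E
```

```text
clock: 13.08
position: [0.5937, 0.0303, 0.1269]
ee_rot: [-0.052, -3.125, -0.011]
force: [1.4, 0.1, -3.7]
width: 0.082
pos [0.5937 0.0303 0.1269] yawY 88.1 togo [-0.    -0.072  0.922] turn 0.027 F [ 1.4  0.1 -3.7] w 7.5 t 13.08 j7 1.64
[-0.01632806  0.00712073 -0.99984133]
```

```bash
python3 -m jog '[0,0,-0.08,0,0,0,0,0,0,0,0,0,0,0.2,0,0,0,0,0.2,0,0,0,0,0,0]'; python3 - <<'E'
from h import *
togo(.593,.0277,.0658,87.94); print(R.from_rotvec(observe()['ee_rot']).as_matrix()[:,2])
E
```

```text
clock: 13.5
position: [0.5946, 0.0276, 0.1107]
ee_rot: [-0.05, -3.127, -0.012]
force: [-0.9, 0.4, -1.9]
width: 0.087
pos [0.5946 0.0276 0.1107] yawY 88.16 togo [ 0.025 -0.007  1.124] turn 0.037 F [-0.9  0.4 -1.9] w 8.0 t 13.5 j7 1.66
[-0.01375999  0.00757793 -0.99987661]
```

Inside the blue rim with no contact force. I'll continue down in gentle steps.

```bash
python3 -m jog '[0,0.03,0,0.25,0.03,0,0,0,0.25,0,0,0,0,0.2,0,0,0,0,0.15,0,0,0,0,0,0]'; python3 - <<'E'
from h import *
togo(.593,.0277,.0658,87.94); print(R.from_rotvec(observe()['ee_rot']).as_matrix()[:,2])
E
```

```text
clock: 13.92
position: [0.5924, 0.0281, 0.0725]
ee_rot: [-0.055, -3.127, -0.011]
force: [-1.1, -0.7, -2.2]
width: 0.084
pos [0.5924 0.0281 0.0725] yawY 87.97 togo [-0.018 -0.011  0.168] turn 0.005 F [-1.1 -0.7 -2.2] w 7.7 t 13.92 j7 1.68
[-0.01439606  0.00758446 -0.99986761]
```

```bash
python3 -m jog '[0,0,0,0.06,0,0,0,0,0.06,0]'; python3 -m jog '[0,0,0,0.06,0,0,0,0,0,0]';  python3 -m jog '[0,0,0,0.05,0]'
```

```text
clock: 14.08
position: [0.5922, 0.028, 0.067]
ee_rot: [-0.055, -3.126, -0.011]
force: [-0.2, 0.7, -0.6]
width: 0.082
clock: 14.25
position: [0.5925, 0.0283, 0.0659]
ee_rot: [-0.055, -3.127, -0.013]
force: [-1.3, -1.6, 0.9]
width: 0.079
clock: 14.33
position: [0.5928, 0.0284, 0.0652]
ee_rot: [-0.056, -3.127, -0.014]
force: [-13.4, 2.2, 37.2]
width: 0.082
```

```bash
python3 -m jog '[30,0,0,-0.03,0,30,0,0,0,0,30,0,0,0,0,30,0,0,0,0,30,0,0,0,0,30,0,0,0,0]'; python3 -m jog '[30,0,0,-0.4,0,30,0,0,-0.7,0,30,0,0,-0.9,0,30,0,0,-0.9,0,30,0,0,-0.9,0,30,0,0,0,0]'; python3 - <<'E'
from h import *
# red long wall, inner (toward -y)
a=np.radians(-29.05); n=np.array([-np.sin(a),np.cos(a)]); print('n',n,np.array([.4644,.3717])-n*.035)
togo(*(np.array([.4644,.3717])-n*.035),.2,61)
E
```

```text
clock: 14.83
position: [0.5951, 0.0282, 0.0681]
ee_rot: [-0.056, -3.133, -0.014]
force: [1.6, -0.5, 0.7]
width: 0.323
clock: 15.33
position: [0.5943, 0.0263, 0.2228]
ee_rot: [-0.056, -3.124, -0.01]
force: [1.7, -0.8, 1.1]
width: 0.326
n [0.48557269 0.8741963 ] [0.44740496 0.34110313]
pos [0.5943 0.0263 0.2228] yawY 87.93 togo [3.942 7.728 0.683] turn 4.489 F [ 1.7 -0.8  1.1] w 30.0 t 15.33 j7 1.6
```

```bash
python3 -m jog '[40,0.17,0.32,0,0,40,0.35,0.68,0,0,40,0.35,0.68,0,0,40,0.35,0.68,0,0,40,0.35,0.68,0,0,40,0.35,0.68,0,0,40,0.35,0.68,0,0,40,0.35,0.68,0,0,40,0.35,0.68,0,0,40,0.35,0.68,0,0,40,0.2,0.4,0,0,40,0,0,0,0.5,40,0,0,0,0.7,40,0,0,0,0.7,40,0,0,0,0.7,40,0,0,0,0.7,40,0,0,0,0.6,40,0,0,0,0.4,40,0,0,0,0,40,0,0,0,0]'; python3 - <<'E'
from h import *
togo(.4474,.3411,.16,60.95); print(R.from_rotvec(observe()['ee_rot']).as_matrix()[:,2])
t=get_image('top'); cv2.imwrite('pics/nest1.png',t[:,:,::-1])
r=box('yellow',t,z0=.006); print(r); print(box('red',t))
b=box('blue',t);print(b)
E
```

```text
clock: 17.0
position: [0.4578, 0.3187, 0.2241]
ee_rot: [-0.784, -3.031, -0.007]
force: [-0.0, -0.5, -0.3]
width: 0.432
pos [0.4578 0.3187 0.2241] yawY 61.01 togo [0.479 0.362 1.608] turn 0.01 F [-0.  -0.5 -0.3] w 39.7 t 17.0 j7 0.55
[-0.00940184  0.00682235 -0.99993253]
(array([ 0.59133459, -0.01983028]), -1.8681564331054688, (154.8150177001953, 106.07334899902344))
(array([0.51218756, 0.34639432]), 64.35576629638672, (77.20960998535156, 18.708759307861328))
(array([ 0.59138428, -0.0201769 ]), -2.0461044311523438, (177.25384521484375, 126.23541259765625))
```

Yellow is nested: centre (0.5913,-0.0198), yaw -1.9°, with the size consistent with nested height. Blue has not moved. Next is red.

```bash
python3 -m jog '[40,0.24,0.18,0.3,0,40,0.24,0.18,0.6,0,40,0,0,0.5,0,40,0,0,0,0,40,0,0,0,0]'; python3 - <<'E'
from h import *
togo(.4474,.3411,.085,60.95); print(R.from_rotvec(observe()['ee_rot']).as_matrix()[:,2])
E
```

```text
clock: 17.47
position: [0.4461, 0.3448, 0.1647]
ee_rot: [-0.775, -3.033, -0.011]
force: [0.6, 0.5, 0.4]
width: 0.434
pos [0.4461 0.3448 0.1647] yawY 61.32 togo [-0.097 -0.075  1.992] turn 0.062 F [0.6 0.5 0.4] w 39.9 t 17.47 j7 0.54
[-0.00857205  0.0092801  -0.9999202 ]
```

```bash
python3 -m jog '[40,-0.1,-0.08,0.3,0.06,40,0,0,0.5,0,40,0,0,0.2,0,40,0,0,0,0,40,0,0,0,0]'; python3 - <<'E'
from h import *
togo(.4474,.3411,.085,60.95); print(R.from_rotvec(observe()['ee_rot']).as_matrix()[:,2])
E
```

```text
clock: 17.88
position: [0.4486, 0.3425, 0.1263]
ee_rot: [-0.782, -3.033, -0.015]
force: [-0.7, 1.6, -0.1]
width: 0.438
pos [0.4486 0.3425 0.1263] yawY 61.1 togo [-0.003 -0.053  1.031] turn 0.025 F [-0.7  1.6 -0.1] w 40.2 t 17.88 j7 0.57
[-0.00663258  0.0117725  -0.9999087 ]
```

```bash
python3 -m jog '[40,0,-0.05,0.4,0.02,40,0,0,0.4,0,40,0,0,0.22,0,40,0,0,0,0]'; python3 - <<'E'
from h import *
togo(.4474,.3411,.085,60.95)
E
python3 -m jog '[20,0,0,0,0,0,0,0,0,0,0,0,0,0,0,0,0,0,0,0,0,0,0,0,0,0,0,0,0,0,0,0,0,0,0,0,0,0,0,0,0,0,0,0,0,0,0,0,0,0,0,0,0,0,0]' 50; python3 - <<'E'
from h import *
togo(.4474,.3411,.085,60.95); print(R.from_rotvec(observe()['ee_rot']).as_matrix()[:,2])
E
```

```text
clock: 18.22
position: [0.4501, 0.3437, 0.0892]
ee_rot: [-0.785, -3.036, -0.026]
force: [0.4, 0.4, -0.5]
width: 0.435
pos [0.4501 0.3437 0.0892] yawY 61.0 togo [ 0.027 -0.091  0.104] turn 0.008 F [ 0.4  0.4 -0.5] w 40.0 t 18.22 j7 0.6
clock: 19.13
position: [0.4512, 0.3445, 0.0929]
ee_rot: [-0.785, -3.037, -0.03]
force: [-0.2, 0.1, -2.3]
width: 0.083
pos [0.4512 0.3445 0.0929] yawY 61.0 togo [ 0.039 -0.124  0.195] turn 0.009 F [-0.2  0.1 -2.3] w 7.6 t 19.13 j7 0.6
[ 5.05393149e-04  1.95503467e-02 -9.99808746e-01]
```

```bash
python3 -m jog '[0,0,0,-0.2,0,0,0,0,-0.4,0,0,0,0,-0.6,0,0,0,0,-0.7,0,0,0,0,-0.7,0,0,0,0,-0.6,0,0,0,0,-0.3,0,0,0,0,0,-0.4,0,0,0,0,-0.6,0,0,0,0,-0.6,0,0,0,0,-0.6,0,0,0,0,-0.6,0,0,0,0,-0.6,0,0,0,0,-0.6,0,0,0,0,-0.4,0,0,0,0,0]'; python3 - <<'E'
from h import *
togo(.5916,-.0549,.23,88.03); print(R.from_rotvec(observe()['ee_rot']).as_matrix()[:,2])
E
```

```text
clock: 20.47
position: [0.451, 0.3388, 0.2488]
ee_rot: [0.041, 3.138, 0.031]
force: [-0.0, -0.0, -2.0]
width: 0.085
pos [0.451  0.3388 0.2488] yawY 88.49 togo [-3.772 -9.754  0.284] turn 0.077 F [-0. -0. -2.] w 7.8 t 20.47 j7 0.95
[ 0.00318806  0.01995117 -0.99979587]
```

```bash
python3 -m jog '[0,-0.1,-0.25,0,0,0,-0.2,-0.5,0,0,0,-0.2,-0.53,0,0,0,-0.2,-0.53,0,0,0,-0.2,-0.53,0,0,0,-0.2,-0.53,0,0,0,-0.2,-0.53,0,0,0,-0.2,-0.53,0,0,0,-0.2,-0.53,0,0,0,-0.2,-0.53,0,0,0,-0.2,-0.53,0,0,0,-0.2,-0.53,0,0,0,-0.2,-0.53,0,0,0,-0.2,-0.53,0,0,0,-0.2,-0.53,0,0,0,-0.2,-0.5,0,0,0,-0.15,-0.4,0,0,0,-0.1,-0.2,0,0,0,0,0,0,0,0,0,0,0,0]'; python3 - <<'E'
from h import *
togo(.5916,-.0549,.23,88.03); print(R.from_rotvec(observe()['ee_rot']).as_matrix()[:,2])
E
```

```text
clock: 22.13
position: [0.5733, -0.051, 0.2473]
ee_rot: [0.107, 3.133, 0.026]
force: [-0.8, 0.7, -1.9]
width: 0.085
pos [ 0.5733 -0.051   0.2473] yawY 86.09 togo [-0.461 -0.074  0.434] turn -0.323 F [-0.8  0.7 -1.9] w 7.8 t 22.13 j7 1.71
[ 0.00725072  0.01622956 -0.999842  ]
```

```bash
python3 -m jog '[0,-0.23,0,0.2,-0.16,0,-0.23,-0.07,0.2,-0.16,0,0,0,0,0,0,0,0,0,0,0,0,0,0,0]'; python3 - <<'E'
from h import *
togo(.5916,-.0549,.23,88.03); print(R.from_rotvec(observe()['ee_rot']).as_matrix()[:,2])
t=get_image('top'); s=get_image('side'); np.savez('pics/now2.npz',t=t,s=s)
def dr(im,n,x0,y0,w,h):
    c=cv2.resize(im[y0:y0+h,x0:x0+w],(400,500),interpolation=cv2.INTER_CUBIC); f=np.array([400/w,500/h])
    for k,q in held('red',-.035,.0915,x=.0014).items():
        u=(proj(n,q)[0]-[x0,y0]+.5)*f; cv2.circle(c,(int(u[0]),int(u[1])),3,(0,255,0) if k[2] else (255,255,255),-1)
    return c
cv2.imwrite('pics/r1.png',np.hstack([dr(t,'top',275,90,96,120),dr(s,'side',315,85,96,120)])[:,:,::-1])
E
```

```text
clock: 22.55
position: [0.5927, -0.0485, 0.2294]
ee_rot: [0.04, 3.135, 0.031]
force: [1.0, -0.1, -2.3]
width: 0.084
pos [ 0.5927 -0.0485  0.2294] yawY 88.54 togo [ 0.023 -0.16  -0.017] turn 0.084 F [ 1.  -0.1 -2.3] w 7.7 t 22.55 j7 1.77
[ 0.00624099  0.01941824 -0.99979197]
```

View pics/r1.png

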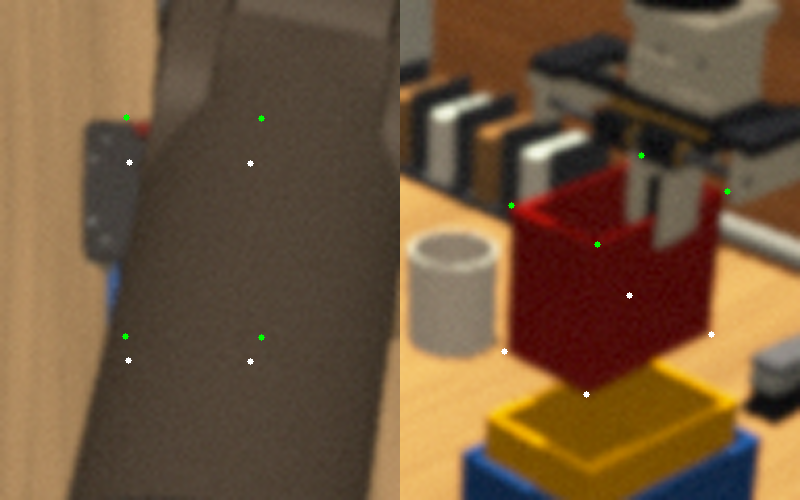

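Red hangs upright and level in the grip. Its rim is at (513,208) and (598,245) and its bottom corner at (588,392) in the side crop, all within 1–2 px of prediction. Yellow sits evenly in blue. I'll align and lower.

```bash
python3 -m jog '[0,0.03,-0.2,0.2,0.08,0,0,0,0.4,0,0,0,0,0.3,0,0,0,0,0,0,0,0,0,0,0]'; python3 - <<'E'
from h import *
togo(.591,-.0567,.165,88.03); print(R.from_rotvec(observe()['ee_rot']).as_matrix()[:,2])
E
```

```text
clock: 23.07
position: [0.591, -0.0574, 0.1927]
ee_rot: [0.056, 3.132, 0.031]
force: [-0.3, -0.4, -2.3]
width: 0.082
pos [ 0.591  -0.0574  0.1927] yawY 87.95 togo [0.006 0.003 0.693] turn -0.014 F [-0.3 -0.4 -2.3] w 7.5 t 23.07 j7 1.79
[ 0.00932809  0.01942728 -0.99976776]
```

```bash
python3 -m jog '[0,0,0,0.2,0,0,0,0,0.2,0,0,0,0,0.2,0,0,0,0,0,0]'; python3 - <<'E'
from h import *
togo(.591,-.0567,.11,88.03); print(R.from_rotvec(observe()['ee_rot']).as_matrix()[:,2])
E
```

```text
clock: 23.4
position: [0.5917, -0.0577, 0.168]
ee_rot: [0.058, 3.13, 0.031]
force: [-0.5, 0.1, -2.0]
width: 0.086
pos [ 0.5917 -0.0577  0.168 ] yawY 87.89 togo [ 0.034 -0.005  1.451] turn -0.023 F [-0.5  0.1 -2. ] w 7.9 t 23.4 j7 1.81
[ 0.01175253  0.01937832 -0.99974315]
```

```bash
python3 -m jog '[0,0.03,0.02,0.25,-0.02,0,0,0,0.3,0,0,0,0,0.3,0,0,0,0,0.25,0,0,0,0,0.1,0,0,0,0,0,0]'; python3 - <<'E'
from h import *
togo(.591,-.0567,.1035,88.03); print(R.from_rotvec(observe()['ee_rot']).as_matrix()[:,2])
E
```

```text
clock: 23.9
position: [0.5912, -0.0554, 0.1159]
ee_rot: [0.053, 3.129, 0.031]
force: [-0.5, 0.7, -3.0]
width: 0.085
pos [ 0.5912 -0.0554  0.1159] yawY 88.08 togo [ 0.008 -0.04   0.308] turn 0.008 F [-0.5  0.7 -3. ] w 7.8 t 23.9 j7 1.84
[ 0.01238574  0.01942802 -0.99973454]
```

```bash
python3 -m jog '[0,0,-0.03,0.1,0,0,0,0,0.08,0]'; python3 -m jog '[0,0,0,0.06,0,0,0,0,0,0]';  python3 -m jog '[0,0,0,0.05,0]'
```

```text
clock: 24.07
position: [0.5917, -0.0565, 0.1087]
ee_rot: [0.053, 3.128, 0.031]
force: [0.5, 0.8, -1.8]
width: 0.082
clock: 24.23
position: [0.5919, -0.0566, 0.106]
ee_rot: [0.053, 3.128, 0.031]
force: [-0.2, 0.2, -2.1]
width: 0.085
clock: 24.32
position: [0.5924, -0.0567, 0.1045]
ee_rot: [0.053, 3.127, 0.031]
force: [0.1, 0.4, -1.5]
width: 0.086
```

```bash
python3 -m jog '[0,0,0,0.05,0]'; python3 -m jog '[0,0,0,0.04,0]';  python3 -m jog '[0,0,0,0,0]'
```

```text
clock: 24.4
position: [0.5936, -0.0568, 0.1032]
ee_rot: [0.053, 3.124, 0.03]
force: [1.9, 0.2, 8.6]
width: 0.083
clock: 24.48
position: [0.5947, -0.057, 0.1027]
ee_rot: [0.053, 3.122, 0.03]
force: [-1.0, -0.2, 12.6]
width: 0.079
clock: 24.57
position: [0.5948, -0.0573, 0.1031]
ee_rot: [0.053, 3.122, 0.03]
force: [-1.3, -0.3, 0.4]
width: 0.084
```

Touched down at the predicted height (0.103). I'll release and retreat.

```bash
python3 -m jog '[30,0,0,0,0,30,0,0,0,0,30,0,0,0,0,30,0,0,0,0,30,0,0,0,0,30,0,0,0,0]'; python3 -m jog '[30,0,0,-0.2,0,30,0,0,-0.5,0,30,0,0,-0.8,0,30,0,0,-0.9,0,30,0,0,-0.9,0,30,0,0,-0.6,0,30,0,0,0,0]'; python3 -m jog '[30,0,-0.8,0,0,30,0,-0.8,0,0,30,0,-0.8,0,0,30,0,-0.8,0,0,30,0,-0.8,0,0,30,0,-0.8,0,0,30,0,-0.8,0,0,30,0,-0.8,0,0,30,0,-0.8,0,0,30,0,0,0,0]'; python3 - <<'E'
from h import *
t=get_image('top'); s=get_image('side'); cv2.imwrite('pics/fin.png',t[:,:,::-1])
print(box('red',t,z0=.012),box('yellow',t,z0=.006),box('blue',t),sep='\n')
a=cv2.imread('pics/top0.png')[:,:,::-1]; g=lambda i:cv2.GaussianBlur(i,(5,5),0)
d=cv2.absdiff(g(a.copy()),g(t)).max(2)
for n,(x,y,w) in dict(cup=(225,120,18),cube=(272,228,20),clip=(353,227,20),case=(416,103,36)).items():
    A=cv2.cvtColor(a[y-w:y+w,x-w:x+w].copy(),cv2.COLOR_RGB2GRAY);B=cv2.cvtColor(t[y-w:y+w,x-w:x+w].copy(),cv2.COLOR_RGB2GRAY)
    print(n,(d[y-w:y+w,x-w:x+w]>40).sum(),np.round(cv2.phaseCorrelate(A.astype(float),B.astype(float)),2))
# side-view rim corner check of red nested
c,yaw,_=box('red',t,z0=.012); q=R.from_euler('z',yaw,degrees=True).as_matrix()
P=np.array([[x*.064,y*.039,.122] for x,y in((1,1),(1,-1),(-1,-1),(-1,1))])@q.T+np.r_[c,0]
print(proj('side',P).round(1).tolist())
m=mask(s[100:230,310:420].copy(),'red'); cs,_=cv2.findContours(m,0,2); k=max(cs,key=cv2.contourArea); print((cv2.approxPolyDP(cv2.convexHull(k),2,True)[:,0]+[310,100]).tolist())
E
```

```text
clock: 25.07
position: [0.5958, -0.0571, 0.1039]
ee_rot: [0.053, 3.119, 0.031]
force: [0.2, 0.1, 0.5]
width: 0.326
clock: 25.65
position: [0.5901, -0.0609, 0.2677]
ee_rot: [0.055, 3.124, 0.029]
force: [0.9, -0.1, 0.4]
width: 0.327
clock: 26.48
position: [0.5814, -0.3565, 0.2645]
ee_rot: [0.039, 3.12, 0.032]
force: [-1.4, 0.0, 0.6]
width: 0.33
(array([ 0.58911938, -0.02109344]), -1.5317840576171875, (127.17426300048828, 74.85971069335938))
(array([ 0.59099963, -0.01982724]), -1.8681869506835938, (155.484619140625, 106.07146453857422))
(array([ 0.59138806, -0.02022012]), -2.1238555908203125, (177.3909149169922, 126.38460540771484))Traceback (most recent call last):
  File "<stdin>", line 8, in <module>
    return _wrapfunc(a, 'round', decimals=decimals, out=out)
    return _wrapit(obj, method, *args, **kwds)
    conv = _array_converter(obj)
ValueError: setting an array element with a sequence. The requested array has an inhomogeneous shape after 1 dimensions. The detected shape was (2,) + inhomogeneous part.
```

```bash
python3 - <<'E'
from h import *
t=get_image('top'); s=get_image('side')
a=cv2.imread('pics/top0.png')[:,:,::-1].copy()
for n,(x,y,w) in dict(cup=(225,120,18),cube=(272,228,20),clip=(353,227,20),case=(416,103,36)).items():
    A,B=[cv2.cvtColor(i[y-w:y+w,x-w:x+w].copy(),cv2.COLOR_RGB2GRAY).astype(float) for i in(a,t)]
    print(n,cv2.phaseCorrelate(A,B,cv2.createHanningWindow((2*w,2*w),cv2.CV_64F)),abs(cv2.GaussianBlur(A-B,(5,5),0)).max().round(0))
c,yaw,_=box('red',t,z0=.012); q=R.from_euler('z',yaw,degrees=True).as_matrix()
for col,c,z in(('red',c,.122),('yellow',np.array([.591,-.0198]),.091)):
    L,W,_=SZ[col]
    P=np.array([[x*L/2,y*W/2,z] for x,y in((1,1),(1,-1),(-1,-1),(-1,1))])@q.T+np.r_[c,0]
    print(col,'pred',proj('side',P).round(1).tolist())
    m=mask(s[100:240,290:430].copy(),col); 
    cs,_=cv2.findContours(m,0,2); k=max(cs,key=cv2.contourArea); print((cv2.approxPolyDP(cv2.convexHull(k),1.5,True)[:,0]+[290,100]).tolist())
o=observe(); print(o['clock'],o['force'].round(1))
E
```

```text
cup ((-0.08730621728976473, 0.28367801874246723), 0.8683202416100013) 29.0
cube ((0.12298614457035484, 0.09058496294675678), 1.0095969687760609) 26.0
clip ((-0.08892657895322742, -0.0496046471103746), 0.8592502140197272) 24.0
case ((0.0720869283328085, -0.031138412196320076), 0.7943062548090946) 24.0
red pred [[370.7, 162.2], [390.3, 171.4], [360.4, 185.8], [340.8, 175.6]]
[[389, 172], [388, 180], [361, 193], [352, 189], [344, 180], [345, 175], [370, 164]]
yellow pred [[369.9, 168.0], [395.6, 180.4], [360.1, 198.3], [334.4, 184.3]]
[[396, 179], [393, 185], [379, 196], [361, 206], [337, 192], [336, 183], [339, 181]]
26.6833 [0.7 0.4 1.1]
```

```bash
python3 -c "
from cell import *
print(sign_off())"
```

```text
the job is handed in; nothing more can be done
None
```

The boxes are nested and the job is handed in at about 26.7 s on the robot's clock. I pinched yellow by a long wall and set it into blue, then did the same with red into yellow. Both were lowered to contact before release.

**Last checks**
- **Centres:** blue is at (0.591,-0.020), within 1 mm of its first measured position. Yellow is at (0.591,-0.020), and red at (0.589,-0.021).
- **Yaw:** all three boxes are between -1.5° and -2.1°.
- **Height:** both boxes touched down at the height expected when fully nested. In the side view most rim corners were within about 2 px of prediction. Red's leftmost corner was about 4 px off, which I put down to dark edges dropping out of the colour mask.
- **Bystanders:** the pencil case, acrylic cube and clip dispenser show a shift of 0.15 px or less. The mug reads about 0.3 px (under 1 mm), which I take as noise because nothing came near it.

**What failed or disagreed**
- **Tool length:** the first grasp of yellow closed above the wall. A touch on bare table showed the fingertips at the reported TCP, not 25 mm ahead of it, and I corrected for that.
- **Touch force:** that touch on the table peaked at about 100 N at the wrist, which is under the 120 N limit but more than I intended. Setting yellow down peaked at about 37 N and red at about 13 N.
- **Not viewed:** I used up my picture views before the end, so the final state was checked by measurements from the images and not by eye.

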